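Clamp a freshly glued log slice with an F-clamp and a caul

ROBOT

A 6-joint arm with a two-finger parallel gripper is mounted at the origin on the work surface. World frame = base frame: x ahead of the robot, y to its left, z up, the work surface at z = 0. Lengths are in m, angles in rad, forces in N, time in s.
With the tool pointing down it reaches from about 0.3 to 0.85 m from the base axis. Payload 4.2 kg.
Tool frame: the origin (TCP) lies between the finger pads; the fingertips stand bot.tips_ahead ahead of it and the grasp point (between the pads) lies 8 mm behind it (bot.tips_ahead is the distance from the TCP to the fingertips, in m); z points along the fingers, y is the line along which they close (so a half turn about z gives the same grasp; the last joint's range is limited). The gripper opens to 91 mm and grips with 3 to 60 N. Pads are 32 mm wide; open, the fingers measure 118 mm over their backs; the gripper's body (76 mm by 178 mm) begins 60 mm behind the grasp point.
Start: joints at [-1.239, 0.32, 1.565, -0, 1.257, -0.02], TCP at [0.198, -0.54, 0.225] pointing down, gripper open.
Joint ranges: [-3.11, 3.11], [-0.84, 2.01], [0.21, 2.61], [-1.34, 4.49], [0.05, 2.63], [-2.56, 2.56]. Speed limits (rad/s): [2.57, 2.57, 3.14, 3.14, 3.14, 3.14].

INTERFACE

Orientations are given as [roll, pitch, yaw] about the fixed x, y, z axes, in that order (R = Rz(yaw) Ry(pitch) Rx(roll)).
In Python, from bench import get_state, cams, order, bot gives the robot as it stands.
- The arm moves only by the tool move_arm, never from a script. Its argument "series" is a list that holds one entry, the list of rows, each a list of 5 numbers: the shift along the tool's x, y, z in cm, then the turn about the tool's z in degrees, then the closure in counts, from 0 (fully open) to 255 (shut). A call has 1 to 12 rows; each row is the pose to reach, as a shift and turn from the pose commanded when the call began, along the tool's axes at that moment; what a row does not reach only later rows make up. A row lasts 1/8 s, in which the tool goes at most 62.5 mm and 10.7 degrees, less where a joint would pass 70% of its speed; a pose out of reach is approached as far as the arm can. A call with a gripper value outside its range is refused whole. The fingers move at their own pace and stop on an object; "grip_force" is the grip in N (left out, the last holds). Time passes only in rows, so rows that repeat a pose let the fingers close. It gives the time, the measured TCP pose, the force, the opening and the grip force at its end, in the units of the state.
- get_state(): the state, without advancing time (a new reading comes with each control period).
- cams.grab_frame(name): name is "scene" or "top" or "wrist"; returns a dict with "color" (400x640x3 uint8, red, green, blue), "range_z" (400x640 float32, m along the optical axis (not along the pixel's ray), 0 where there is no reading), "K" (3x3 intrinsics, pixels), "view" (4x4, takes a point from world to camera coordinates). Camera axes: x right, y down, z forward; pixel columns grow to the right and rows downward; lengths in m; the calibration is good to about 2 mm. The wrist camera is an equidistant fisheye: a pixel r from the principal point sees the ray r / f radians off the axis. A picture is of the moment at which its call begins.
- order.job_done(): hands the job in; it is judged then, once.
The state is a dict: "time": time; "qpos": joint angles; "dq": joint speeds; "joint_efforts": joint torques, N m; "tcp_pos": TCP position; "orientation": TCP orientation; "wrist_force": force on the tool from outside, world axes, zero at the start; "torque": the same for the moment, N m; "finger_gap": opening from 0.0 (shut) to 1.0 (fully open); "grasp_force": force on a finger pad.
Only numpy, scipy, OpenCV 4.12 (cv2) and the standard library are available. Lean on these libraries where they do the work, as an engineer would, in place of code of your own. Each camera call takes 0.05 s, during which the arm holds its last target. There are 200 camera calls.

TASK

Clamp the freshly glued log slices in the gluing stand. Lay the plywood caul flat on the small upper slice so that the clamp's pad will come down on the middle of the strip's width, run the clamp's sliding jaw down the bar until its pad meets the caul and the jaw tilts and binds hard, without forcing it, then screw the wooden handle clockwise until the clamp is firmly tight: between a third and a half of a turn from there; much more would crush the slices. Do not press the pad on the bare slice, do not shift the slices on the stand, leave everything else on the table alone, and let go at the end.

Things in the scene. Friction and masses are not known exactly. Their poses are not given: they have to be found in the camera images.
- stand: Gluing stand, fixed: plywood board, x -115 to +81, y +-100 mm, top 43 mm above the table. Origin at table height under the clamp's screw axis; +x from the screw to the upright steel bar, z up. Bar 24 x 10 mm (x, y), centre at x = 95 mm, top 227 mm above the table. The red sliding jaw's arm reaches from the bar to the screw at x = 0 (4 mm off when tilted); fixed jaw under the board.
- work: The glued work, loose on the board, centred under the screw within 4 mm each way: log slice 132 mm across, 18 mm thick, with a small slice 86 mm across, 16 mm thick glued on its middle. Origin at the centre of the underside, top face 34 mm above it; 0.3 kg.
- caul: Plywood strip 160 x 36 x 18 mm (x, y, z), 70 g, pale with dark plies on its edges, flat on the table left or right of the stand. Origin at the centre of its underside, x along it. Hold it near one end and bring the other in under the pad, low, keeping the gripper on the stand's -x side, 75 mm or more from the screw, clear of the handle; it lies stable with its centre up to 35 mm from the slice's centre, along x.
- pad: Round steel swivel pad, 30 mm across, under the screw. Origin at the centre of its top, pressing face 8 mm below it, 35 to 62 mm above the small slice at the start. It tips freely to lie flat and turns with the screw.
- jaw: Red sliding jaw on the bar. Origin on the bar's centre line, 27 mm below the flat top of its arm; own x and z along the stand's when level. The sleeve round the bar is 40 mm long (x), 24 mm wide and level with the arm's top; the arm is 20 mm wide and runs level to the round screw boss (31 mm across).
- jaw_push (a point): Point on the arm's flat top, 28 mm from the bar's centre: push down here with closed fingers. The jaw slides at about 4 to 8 N; pushed by the boss or handle it only binds. After the pad meets the caul the arm swings tip-up under a lighter push for about 5 mm more travel here, then stops hard: bound. Stop at 15 to 25 N, over 40 N bends it; it stays bound when let go.
- jaw_tilt (a joint): Tilt of the sliding jaw on the bar, rad (it has play): about -0.04 hanging tip-down at the start, +0.04 or a little more when bound with the tip up. The handle leans with it: bound, its top leans towards the bar, so grip it in line or across the arm, lest it is pulled upright and the jaw let loose.
- handle: The screw and its round wooden handle (28 mm diameter, 80 mm long, straight but for its rounded last 6 to 8 mm, upright, turning with the screw). Origin on the screw axis, 118 mm below the handle's top face.
- handle_top (a point): Centre of the handle's top face, 88 to 94 mm above the arm's top. Grip the handle from above over its upper 50 mm.
- screw (a joint): Angle of the screw, rad, growing clockwise seen from above, starts between -4 and 2; one turn lowers the pad 5 mm. Free it turns with 0.03 N m; loaded the torque grows by about 0.006 N m per newton of clamping, felt while it turns. From a well bound jaw (some 13 N on the pad) 2.2 to 3.2 rad make it rightly tight, about 15 N per rad; under 1.7 is too little, over 4 too much.
- loose_slice: Bystander: loose log slice, 84 mm across, 14 mm thick, lying flat at the side of the stand where the caul is not. Origin under its centre.
- candle: Bystander: dark purple pillar candle, 52 mm across, 77 mm tall. Origin under its centre.
- pine_cone: Bystander: brown pine cone standing up, 44 mm across, 64 mm tall. Origin under its centre.
- glue_gun: Bystander: blue glue gun lying on its side beyond the clamp, 230 mm long, 34 mm high. Origin under its barrel.
- wood_star: Bystander: flat wooden star, 80 mm across, 8 mm thick. Origin under its centre.
- bead_jar: Bystander: glass jar with red lid, 68 mm across, 75 mm tall. Origin under its centre.
Not all that is in view belongs to the job. What is shaped like the work but orange or red is not meant.

How it is judged:
By the outcome, as a careful person would: the job done as asked, in the order asked, and still so for the second after the job is handed in, with the robot touching nothing.
It also fails if it takes over 72 s, if anything falls off the work surface, if the arm or the gripper's body presses on something with over 40 N, if the wrist force passes 120 N, or if a joint passes its speed limit or range.

## Working session

There is one attempt and no reset: what is moved stays moved. The work goes in short steps, Python scripts to look and compute and a tool call to move; the robot and the scene stay as the last step left them, time stands still between calls to the robot, and variables do not carry over. Pictures are saved under pics/ and viewed, at most 10 in all, crops included, and the job is handed in when it is done.

Besides the shell and the picture viewer there is one more tool, called after ">>>" in YAML: its name, and indented under it one key for each argument. move_arm: Moves the arm, as the interface text tells. Its arguments: {"type":"object","properties":{"series":{"type":"array"},"grip_force":{"type":"number"}},"required":["series"]}

```bash
ls; mkdir -p pics
cat > h.py <<'E'
import numpy as np, cv2
from bench import get_state, cams, order, bot
def grab(n):
    f=cams.grab_frame(n); return f
def world(f):
    K=f["K"];z=f["range_z"];v,u=np.mgrid[0:400,0:640]
    P=np.stack([(u-K[0,2])*z/K[0,0],(v-K[1,2])*z/K[1,1],z,np.ones_like(z)],-1)
    return (P@np.linalg.inv(f["view"]).T)[...,:3]
def save(name,c,box=None,s=1):
    if box: u0,v0,u1,v1=box; c=c[v0:v1,u0:u1]
    cv2.imwrite("pics/"+name,cv2.resize(c[...,::-1],None,fx=s,fy=s,interpolation=cv2.INTER_CUBIC))
E
python3 - <<'E'
from h import *
s=get_state();print(s,bot.tips_ahead)
import pickle
F={n:grab(n) for n in("scene","top")}
pickle.dump(F,open("f0.pkl","wb"))
for n in F: print(n,F[n]["K"].tolist(),np.linalg.inv(F[n]["view"]).round(3).tolist())
c=np.vstack([F["scene"]["color"],F["top"]["color"]])
save("a.png",c,s=0.75)
E
```

```text
pics
{'time': 0.0, 'qpos': array([-1.23901201e+00,  3.20312976e-01,  1.56570266e+00, -4.30475590e-05,
        1.25740719e+00, -2.00295941e-02]), 'dq': array([-0.00127505,  0.00073963,  0.00038411,  0.00156087,  0.00051883,
        0.00021461]), 'joint_efforts': array([ 3.62387895e-03, -4.12453830e+01, -2.31973958e+01,  7.27937277e-02,
        4.54470597e-02, -1.46003422e-04]), 'tcp_pos': array([ 0.19795441, -0.53931632,  0.224099  ]), 'orientation': array([-3.13976203e+00,  4.26323211e-06,  3.51827220e-01]), 'wrist_force': array([0.76602405, 0.69936368, 0.15885016]), 'torque': array([ 0.02809397, -0.00203909,  0.04265627]), 'grasp_force': 0.0, 'finger_gap': 1.0025051649671484} 0.011
scene [[479.01720911104167, 0.0, 318.1420843961942], [0.0, 479.01720911104167, 197.75496113551915], [0.0, 0.0, 1.0]] [[0.893, 0.254, -0.371, 1.133], [0.449, -0.516, 0.729, -0.992], [-0.006, -0.818, -0.575, 0.974], [0.0, 0.0, 0.0, 1.0]]
top [[501.0791665580436, 0.0, 315.54497252400625], [0.0, 501.0791665580436, 205.06410537526], [0.0, 0.0, 1.0]] [[0.031, -0.978, 0.205, 0.298], [-1.0, -0.029, 0.009, -0.017], [-0.003, -0.205, -0.979, 1.768], [0.0, 0.0, 0.0, 1.0]]
```

View pics/a.png

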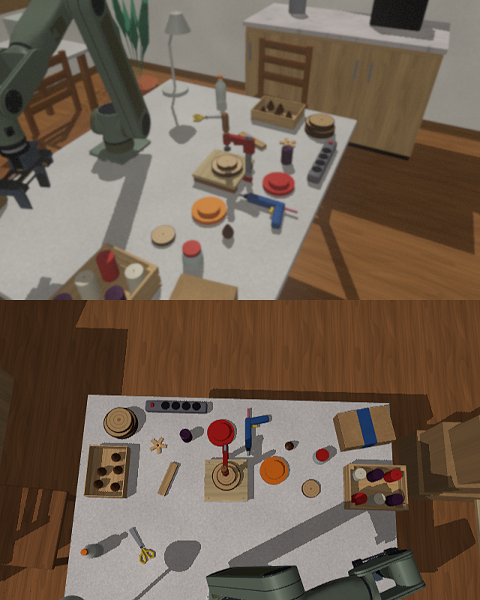

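The picture shows the scene view above and the top view below. In top-view pixels, the stand is near (305,240), the jaw arm runs up from it, the caul is near (225,238), and the loose slice is at (415,250). Red and orange decoys are at (295,177) and (365,227).

Run:
```python
from h import *
import pickle
F=pickle.load(open("f0.pkl","rb"))
a=F["top"]["color"];b=F["scene"]["color"]
save("b.png",a,(200,160,360,280),5)
save("c.png",b,(240,130,390,265),4.4)
W=world(F["top"]);x,y,z=W[...,0],W[...,1],W[...,2]
def cl(box,lo,hi):
    u0,v0,u1,v1=box;m=np.zeros(z.shape,bool);m[v0:v1,u0:u1]=1
    return m&(z>lo)&(z<hi)
m=cl((205,205,248,265),.010,.03); 
r=cv2.minAreaRect(W[m][:,:2].astype(np.float32)*1000); print("caul",r,np.median(z[m]),m.sum())
m=cl((260,200,345,275),.035,.05); print("board",cv2.minAreaRect(W[m][:,:2].astype(np.float32)*1000),np.median(z[m]))
m=cl((260,200,345,275),.055,.066);print("big",cv2.minAreaRect(W[m][:,:2].astype(np.float32)*1000),np.median(z[m]))
m=cl((260,200,345,275),.070,.085);print("small",cv2.minAreaRect(W[m][:,:2].astype(np.float32)*1000),np.median(z[m]))
m=cl((260,150,345,275),.1,.4);print("high",m.sum())
for zz in np.arange(.1,.4,.01):
    k=m&(z>=zz)&(z<zz+.01)
    if k.sum(): print(round(zz,2),k.sum(),np.median(W[k],0).round(3),np.ptp(W[k],axis=0).round(3))
```

```text
caul ((551.4074096679688, 316.323486328125), (188.78207397460938, 140.4348602294922), 7.387356758117676) 0.017062663355188357 462
board ((556.4869384765625, 47.80699157714844), (241.27015686035156, 196.74554443359375), 1.4696112871170044) 0.04205173277618979
big ((548.445556640625, 44.5972785949707), (130.38026428222656, 129.543212890625), 67.45120239257812) 0.06083918649734521
small ((547.3098754882812, 41.97120666503906), (81.24970245361328, 94.75817108154297), 18.492847442626953) 0.07642107087649552
high 335
0.13 6 [0.539 0.042 0.137] [0.007 0.016 0.007]
0.14 4 [0.596 0.037 0.146] [0.11  0.02  0.008]
0.15 6 [0.656 0.037 0.155] [0.023 0.001 0.008]
0.16 5 [0.539 0.049 0.167] [0.006 0.023 0.006]
0.17 4 [0.541 0.038 0.178] [0.066 0.013 0.004]
0.18 8 [0.606 0.038 0.187] [0.088 0.014 0.006]
0.19 8 [0.615 0.043 0.192] [0.111 0.02  0.009]
0.2 81 [0.607 0.048 0.207] [0.132 0.029 0.009]
0.21 101 [0.621 0.047 0.213] [0.129 0.029 0.01 ]
0.22 21 [0.645 0.048 0.226] [0.119 0.016 0.008]
0.23 6 [0.588 0.044 0.233] [0.114 0.019 0.008]
0.24 4 [0.534 0.044 0.243] [0.007 0.015 0.006]
0.25 3 [0.538 0.036 0.257] [0.007 0.006 0.004]
0.26 4 [0.533 0.047 0.267] [0.001 0.009 0.009]
0.27 1 [0.535 0.054 0.27 ] [0. 0. 0.]
0.28 7 [0.536 0.039 0.283] [0.009 0.024 0.006]
0.29 44 [0.544 0.044 0.296] [0.027 0.024 0.009]
0.3 22 [0.544 0.05  0.302] [0.021 0.024 0.007]
```

View pics/b.png

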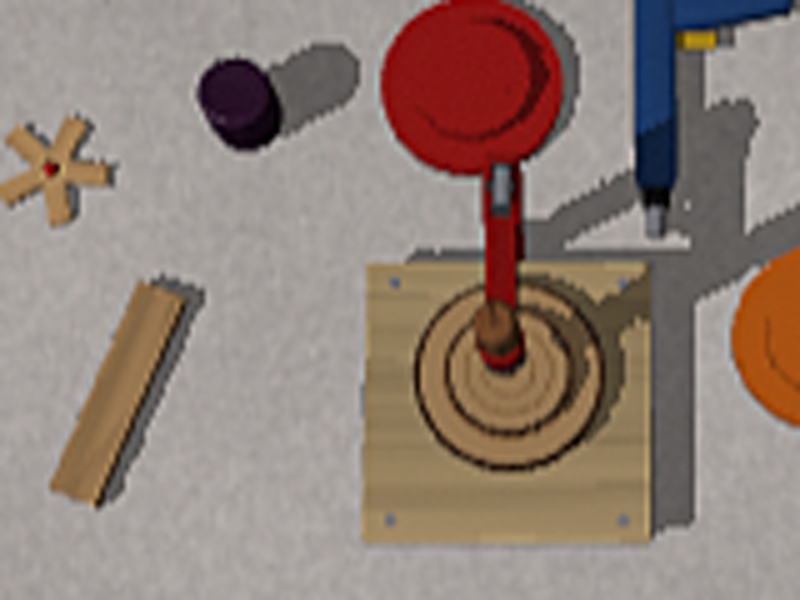

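View pics/c.png

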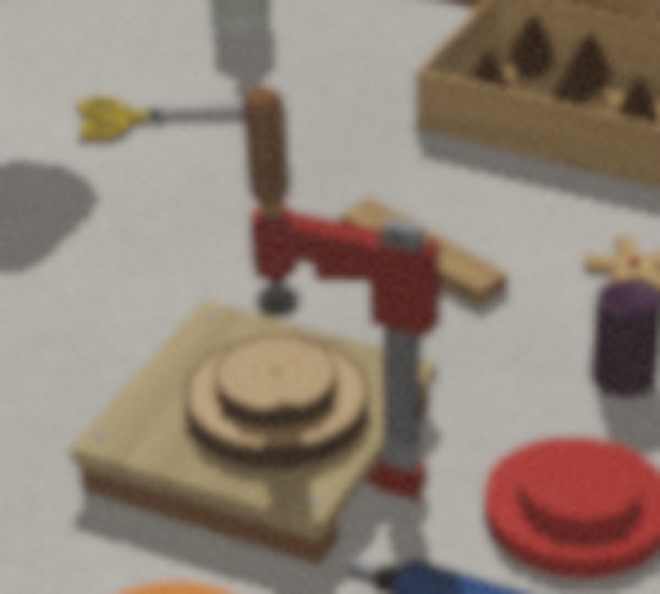

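The picture pair shows one pale plywood strip, in top pixels about (223,238), with top corners in the crop at (145,282), (185,298), (97,505) and (50,488). Board corners are (367,263), (650,263), (650,540) and (362,540).

- **Work:** the candidates are the stack on the stand (305,235), red (295,178), orange (365,227) and the loose slice (415,250). I choose the wooden stack under the screw.
- **Caul:** the strip at (223,238) is the only one. The star at (210,195) is not a strip.

```bash
cat >> h.py <<'E'
def onplane(f,uv,z):
    K=f["K"];C=np.linalg.inv(f["view"]);uv=np.atleast_2d(np.array(uv,float))
    d=np.c_[(uv[:,0]-K[0,2])/K[0,0],(uv[:,1]-K[1,2])/K[1,1],np.ones(len(uv))]@C[:3,:3].T
    return C[:3,3]+d*((z-C[2,3])/d[:,2])[:,None]
def proj(f,P):
    p=np.c_[np.atleast_2d(P),np.ones(len(np.atleast_2d(P)))]@f["view"].T
    return np.c_[p[:,0]/p[:,2]*f["K"][0,0]+f["K"][0,2],p[:,1]/p[:,2]*f["K"][1,1]+f["K"][1,2]]
def tool(target,yaw):
    s=get_state();p=s["tcp_pos"];y0=s["orientation"][2]
    from scipy.spatial.transform import Rotation as R
    M=R.from_euler("xyz",s["orientation"]).as_matrix()
    d=M.T@(np.array(target)-p)*100
    t=np.degrees((y0-yaw+np.pi)%(2*np.pi)-np.pi)
    print("pos",p.round(4),"yaw",round(y0,4),"-> shift cm",d.round(2),"turn",round(t,1))
E
python3 - <<'E'
from h import *
import pickle
F=pickle.load(open("f0.pkl","rb"));T=F["top"];S=F["scene"]
c=lambda l:np.array(l)/5+[200,160]
q=onplane(T,c([(145,282),(185,298),(97,505),(50,488)]),.018);print("caul",q.round(4).tolist(),q.mean(0).round(4))
e=(q[0]+q[1]-q[2]-q[3])/2;print("len",np.linalg.norm(e),"wid",np.linalg.norm(q[0]-q[1]),np.linalg.norm(q[2]-q[3]),"yaw",np.arctan2(e[1],e[0]))
b=onplane(T,c([(367,263),(650,263),(650,540),(362,540)]),.043);print("board",b.round(4).tolist(),b.mean(0))
e=(b[0]+b[1]-b[2]-b[3])/2;print("yaw",np.arctan2(e[1],e[0]),np.linalg.norm(e))
print("bar top",onplane(T,c([(501,188)]),.227))
print("slice",onplane(T,c([(508,370)]),.077), "big",onplane(T,c([(509,375)]),.061))
for zt in(.295,.302): print("handle",onplane(T,c([(496,315)]),zt))
W=world(S)
g=lambda l:np.array(l)/4.4+[240,130]
for n,p in dict(htop=(263,92),pad=(277,298),arm=(330,240),sl=(275,375)).items():
    u,v=g(p).round().astype(int); print(n,(u,v),W[v-1:v+2,u-1:u+2].reshape(-1,3).round(3).tolist()[::4])
# caul by mask
W=world(T);m=np.zeros((400,640),bool);m[212:263,208:240]=1
m&=(W[...,2]>.012)&(W[...,2]<.022)
m=cv2.morphologyEx(m.astype(np.uint8),cv2.MORPH_OPEN,np.ones((3,3)))>0
print(cv2.minAreaRect(W[m][:,:2].astype(np.float32)*1000),m.sum())
E
```

```text
caul [[0.6135, 0.306, 0.018], [0.6028, 0.2768, 0.018], [0.4545, 0.329, 0.018], [0.4653, 0.3627, 0.018]] [0.534  0.3186 0.018 ]
len 0.15795960298032344 wid 0.03105400200117515 0.03538861669108645 yaw -0.3520027803159934
board [[0.6272, 0.1465, 0.043], [0.6332, -0.052, 0.043], [0.4399, -0.0568, 0.043], [0.4339, 0.1406, 0.043]] [0.53355105 0.04457294 0.043     ]
yaw 0.02755213932792694 0.1934365493282976
bar top [[0.64277937 0.04684744 0.227     ]]
slice [[0.54944372 0.04358948 0.077     ]] big [[0.54837588 0.04334907 0.061     ]]
handle [[0.54988861 0.04413595 0.295     ]]
handle [[0.54869099 0.04384527 0.302     ]]
htop (np.int64(300), np.int64(151)) [[0.545, 0.047, 0.301], [0.55, 0.043, 0.301], [0.553, 0.044, 0.298]]
pad (np.int64(303), np.int64(198)) [[0.557, 0.034, 0.15], [0.559, 0.036, 0.145], [0.562, 0.037, 0.142]]
arm (np.int64(315), np.int64(185)) [[0.598, 0.035, 0.208], [0.599, 0.039, 0.202], [0.604, 0.035, 0.203]]
sl (np.int64(302), np.int64(215)) [[0.549, 0.038, 0.08], [0.553, 0.037, 0.079], [0.558, 0.035, 0.078]]
((523.6852416992188, 321.88653564453125), (33.11138916015625, 127.2798843383789), 77.88970184326172) 130
```

```bash
python3 -c "
from h import *
tool((.4749,.3403,.12),2.79)"
```

```text
pos [ 0.198  -0.5394  0.2242] yaw 0.3518 -> shift cm [ 56.31 -73.02  10.54] turn -139.7
```

>>> move_arm:
  series:
    - [[3.5,-4.5,0,-9,0],[7,-9,0,-18,0],[10.5,-13.5,0,-27,0],[14,-18,0,-36,0],[17.5,-22.5,0,-45,0],[21,-27,0,-54,0],[24.5,-31.5,0,-63,0],[28,-36,0,-72,0],[31.5,-40.5,0,-81,0],[35,-45,0,-90,0],[38.5,-49.5,0,-99,0],[42,-54,0,-108,0]]

```text
time: 1.6
tcp_pos: [0.4064, 0.1138, 0.2248]
orientation: [-3.141, 0.0, 2.243]
wrist_force: [0.2, -1.1, 0.1]
finger_gap: 1.002
grasp_force: 0.0
```

```bash
python3 -c "
from h import *
tool((.4749,.3403,.06),2.79)"
```

```text
pos [0.4064 0.1138 0.2248] yaw 2.2426 -> shift cm [13.48 19.46 16.47] turn -31.4
```

>>> move_arm:
  series:
    - [[3.4,5,0,-8,0],[6.8,10,0,-16,0],[10,14.5,2,-24,0],[13.5,19.5,6,-31.4,0],[13.5,19.5,11,-31.4,0],[13.5,19.5,14,-31.4,0],[13.5,19.5,14,-31.4,0],[13.5,19.5,14,-31.4,0]]

```text
time: 2.6
tcp_pos: [0.4771, 0.3389, 0.0861]
orientation: [3.14, 0.001, 2.785]
wrist_force: [-0.4, 0.4, 0.6]
finger_gap: 0.998
grasp_force: 0.0
```

Run:
```python
from h import *
tool((.4749,.3403,.013),2.79)
T=grab("top");W=grab("wrist")
c=np.hstack([cv2.resize(T["color"][200:280,180:260],(400,400),interpolation=cv2.INTER_CUBIC),cv2.resize(W["color"],(400,400*400//640))[:0].reshape(0,400,3) if 0 else cv2.copyMakeBorder(cv2.resize(W["color"],(400,250)),0,150,0,0,cv2.BORDER_CONSTANT)])
save("d.png",c)
```

```text
pos [0.4771 0.3389 0.0861] yaw 2.7846 -> shift cm [0.26 0.05 7.31] turn -0.3
```

View pics/d.png

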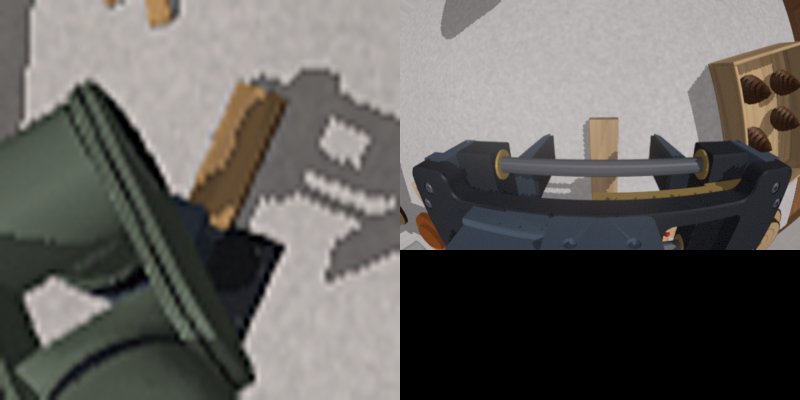

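The wrist view (right) shows the strip straight and centred between the fingers, with its near end at about (603,118). Next I descend and grip.

>>> move_arm:
  series:
    - [[0.2,0,4,0,0],[0.2,0,6.5,0,0],[0.2,0,7.2,0,60],[0.2,0,7.2,0,120],[0.2,0,7.2,0,255],[0.2,0,7.2,0,255],[0.2,0,7.2,0,255],[0.2,0,7.2,0,255],[0.2,0,7.2,0,255],[0.2,0,7.2,0,255]]
  grip_force: 35

```text
time: 3.95
tcp_pos: [0.4747, 0.3394, 0.0133]
orientation: [3.141, 0.0, 2.785]
wrist_force: [-0.8, -0.1, 4.0]
finger_gap: 0.394
grasp_force: 34.8
```

```bash
python3 -c "
from h import *
tool((.464,.25,.105),3.17)"
```

```text
pos [0.4747 0.3394 0.0133] yaw 2.7847 -> shift cm [-2.13 -8.75 -9.18] turn -22.1
```

>>> move_arm:
  series:
    - [[0,0,-2,0,255],[0,0,-5,0,255],[0,-2,-9.2,-7,255],[-1,-4.5,-9.2,-15,255],[-2,-7,-9.2,-22.1,255],[-2.1,-8.7,-9.2,-22.1,255],[-2.1,-8.7,-9.2,-22.1,255],[-2.1,-8.7,-9.2,-22.1,255]]

```text
time: 4.95
tcp_pos: [0.4638, 0.251, 0.1048]
orientation: [3.141, 0.0, -3.113]
wrist_force: [0.6, -0.8, -0.9]
finger_gap: 0.395
grasp_force: 34.8
```

Run:
```python
from h import *
tool((.464,.0419,.100),3.17)
s=get_state();print(s["finger_gap"],s["grasp_force"],s["wrist_force"])
T=grab("top");S=grab("scene")
a=cv2.resize(T["color"][180:280,210:330],(480,400),interpolation=cv2.INTER_CUBIC)
b=cv2.resize(S["color"][120:240,270:366],(320,400),interpolation=cv2.INTER_CUBIC)
save("e.png",np.hstack([a,b]))
W=world(T);z=W[...,2]
m=np.zeros(z.shape,bool);m[180:280,205:262]=1
m&=(z>.08)&(z<.125)&(W[...,0]>.52)
P=W[m];print(m.sum(),P.min(0),P.max(0));
r=cv2.minAreaRect(P[:,:2].astype(np.float32)*1000);print(r)
A=np.c_[P[:,:2]-P[:,:2].mean(0),np.ones(len(P))];print("plane",np.linalg.lstsq(A,P[:,2],rcond=None)[0])
```

```text
pos [0.4638 0.251  0.1048] yaw -3.1135 -> shift cm [  0.57 -20.9    0.47] turn -0.0
0.3950748967247366 34.75565493106842 [ 0.55019085 -0.76368702 -0.92066756]
204 [0.52501448 0.21917061 0.08005405] [0.73326095 0.27577561 0.11819714]
((630.7278442382812, 250.73814392089844), (44.809486389160156, 209.12144470214844), 84.92432403564453)
plane [-0.11034948  0.15933043  0.1072619 ]
```

View pics/e.png

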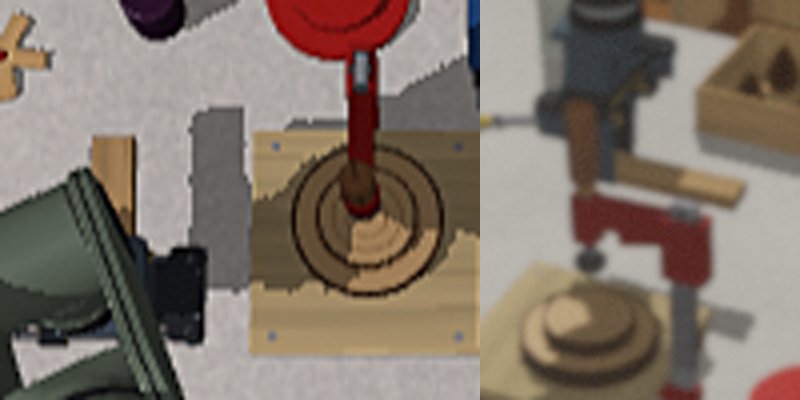

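The strip is held level. Its far-end corners are at (233,214) and (244,214) in the top view, and the pad is at (303,198) in the scene view.

Run:
```python
from h import *
T=grab("top");S=grab("scene")
q=onplane(T,[(233,214),(244,214)],.110);print(q,q.mean(0))
for z in(.12,.13,.14,.15,.16): print(z,proj(S,[(.549,.0443,z)]).round(1))
W=world(S);m=np.zeros((400,640),bool);m[188:208,294:313]=1
c=S["color"].astype(int);m&=(c.sum(2)<190)&(abs(W[...,0]-.55)<.025)&(abs(W[...,1]-.044)<.025)
P=W[m];print(m.sum(),P.min(0),np.median(P,0),P.max(0),np.percentile(P[:,2],[5,20,80,95]))
v,u=np.nonzero(m);print(u.min(),u.max(),v.min(),v.max())
```

```text
[[0.60554271 0.27603408 0.11      ]
 [0.60666088 0.23895574 0.11      ]] [0.6061018  0.25749491 0.11      ]
0.12 [[301.5 202.6]]
0.13 [[301.4 199.9]]
0.14 [[301.3 197.2]]
0.15 [[301.2 194.5]]
0.16 [[301.1 191.8]]
44 [0.55022991 0.02469365 0.1404773 ] [0.55881917 0.03367274 0.17211331] [0.57179147 0.04265631 0.18790204] [0.14139986 0.14422455 0.18118402 0.18684717]
299 306 188 200
```

>>> move_arm:
  series:
    - [[0.2,-4,0.2,0,255],[0.3,-8.5,0.2,0,255],[0.4,-13,0.2,0,255],[0.5,-17,0.2,0,255],[0.6,-20,0.2,0,255],[0.6,-21,0.2,0,255],[0.6,-21,0.5,0,255],[0.6,-21,0.8,0,255],[0.6,-21,1.1,0,255],[0.6,-21,1.1,0,255]]

```text
time: 6.4
tcp_pos: [0.4635, 0.0408, 0.0936]
orientation: [-3.142, -0.001, -3.112]
wrist_force: [0.3, 0.8, -1.3]
finger_gap: 0.393
grasp_force: 34.8
```

Run:
```python
from h import *
tool((.464,.0415,.090),3.17)
print(get_state()["wrist_force"])
T=grab("top");S=grab("scene")
a=cv2.resize(T["color"][190:270,260:350],(450,400),interpolation=cv2.INTER_CUBIC)
b=cv2.resize(S["color"][140:240,260:340],(320,400),interpolation=cv2.INTER_CUBIC)
save("f.png",np.hstack([a,b]))
```

```text
pos [0.4635 0.0408 0.0936] yaw -3.1117 -> shift cm [-0.05  0.07  0.36] turn 0.1
[ 0.28191576  0.7652163  -1.26142263]
```

View pics/f.png

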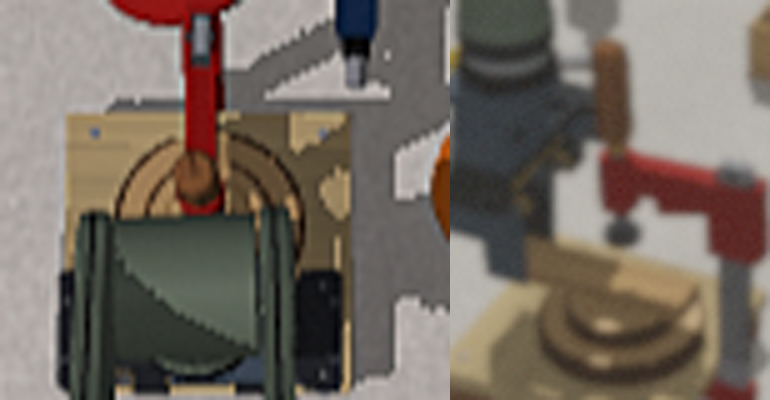

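The right crop shows the strip under the pad and over the small slice, with its far end at about (695,290). The arm and handle clear the gripper. I lower it to contact.

>>> move_arm:
  series:
    - [[0,0.05,0.2,0,255],[0,0.05,0.3,0,255],[0,0.05,0.38,0,255],[0,0.05,0.38,0,255]]

```text
time: 7.0
tcp_pos: [0.4637, 0.0407, 0.0903]
orientation: [-3.142, 0.0, -3.113]
wrist_force: [-0.5, -0.1, 0.7]
finger_gap: 0.395
grasp_force: 34.8
```

>>> move_arm:
  series:
    - [[0,0.05,0.42,0,255],[0,0.05,0.42,0,255]]

```text
time: 7.25
tcp_pos: [0.4639, 0.0413, 0.0866]
orientation: [-3.142, 0.001, -3.113]
wrist_force: [-2.6, 0.0, 6.1]
finger_gap: 0.39
grasp_force: 35.0
```

>>> move_arm:
  series:
    - [[0,0,-0.2,0,255],[0,0,-0.22,0,255],[0,0,-0.22,0,120],[0,0,-0.22,0,60],[0,0,-0.22,0,0],[0,0,-0.22,0,0],[0,0,-0.22,0,0]]

```text
time: 8.12
tcp_pos: [0.4637, 0.0412, 0.0881]
orientation: [-3.142, 0.0, -3.113]
wrist_force: [0.1, -0.0, -0.5]
finger_gap: 0.909
grasp_force: 0.0
```

Run:
```python
from h import *
s=get_state();print(s["wrist_force"],s["finger_gap"])
tool((.33,.037,.12),3.17)
```

```text
[ 0.10229466 -0.01023225 -0.52982082] 0.9094044509845273
pos [0.4637 0.0412 0.0881] yaw -3.1127 -> shift cm [13.38 -0.04 -3.19] turn 0.0
```

>>> move_arm:
  series:
    - [[0,0,-3,0,0],[0,0,-8,0,0],[3,0,-14,0,60],[7,0,-19,0,120],[11,0,-24,0,200],[12,0,-25,0,255],[12,0,-25,0,255]]

```text
time: 9.0
tcp_pos: [0.3436, 0.0378, 0.3395]
orientation: [3.141, 0.004, -3.113]
wrist_force: [-0.2, -0.7, -0.9]
finger_gap: 0.481
grasp_force: 0.0
```

Run:
```python
from h import *
s=get_state();print(s["wrist_force"],s["finger_gap"])
T=grab("top");S=grab("scene")
a=cv2.resize(T["color"][190:270,260:350],(450,400),interpolation=cv2.INTER_CUBIC)
b=cv2.resize(S["color"][140:240,260:340],(320,400),interpolation=cv2.INTER_CUBIC)
save("g.png",np.hstack([a,b]))
tool((.610,.0461,.34),3.17)
```

```text
[-0.22677794 -0.68292481 -0.91444743] 0.4814531263926701
pos [0.3438 0.0378 0.3373] yaw -3.1127 -> shift cm [-26.63   0.06  -0.29] turn 0.0
```

View pics/g.png

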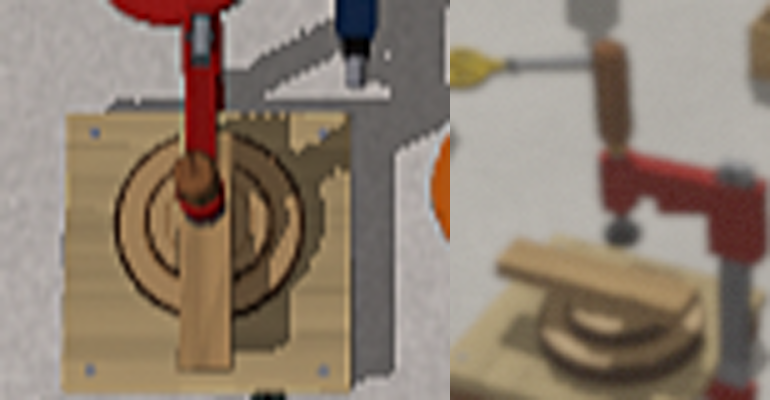

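The strip lies on the slice, its near-end corners at (295.6,263.8) and (306.4,263.8) in the top view, its right edge running up to about (306.2,217). The slices are unmoved, centred at (302,234.6).

Run:
```python
from h import *
T=grab("top")
c=lambda l:np.array(l)/5+[260,190]
q=onplane(T,c([(178,369),(232,369),(180,250),(232,250),(231,145)]),.095);print(q.round(4).tolist())
th=.028;R=np.array([[np.cos(th),np.sin(th)],[-np.sin(th),np.cos(th)]])
print(((q[:,:2]-[.549,.0443])@R.T).round(4).tolist())
# bar/jaw alignments in stand frame
for n,p,z in(("bar top c",(201,38),.227),("handle top",(197,168),.301),("arm L",(186,110),.21),("arm R",(216,110),.21)):
    w=onplane(T,c([p]),z)[0,:2];print(n,w.round(4),(R@(w-[.549,.0443])).round(4))
W=world(T);z=W[...,2];a=z[200:222,298:304]
print(np.round(a[::2],3))
```

```text
[[0.446, 0.0593, 0.095], [0.4471, 0.0233, 0.095], [0.5258, 0.061, 0.095], [0.5269, 0.0261, 0.095], [0.5986, 0.0292, 0.095]]
[[-0.1025, 0.0178], [-0.1024, -0.0181], [-0.0227, 0.0174], [-0.0226, -0.0176], [0.0491, -0.0165]]
bar top c [0.6428 0.0468] [ 0.0938 -0.0001]
handle top [0.5471 0.0432] [-0.002 -0.001]
arm L [0.5996 0.0553] [0.0509 0.0096]
arm R [0.6001 0.0363] [ 0.0509 -0.0094]
[[0.203 0.231 0.223 0.223 0.214 0.216]
 [0.202 0.208 0.208 1.768 0.214 0.211]
 [0.207 0.211 0.211 0.207 0.206 0.208]
 [0.206 0.216 0.216 0.211 0.208 0.192]
 [0.213 0.214 0.214 0.215 0.208 0.189]
 [0.209 0.217 0.211 0.208 0.211 0.187]
 [0.216 0.208 0.213 0.207 0.212 0.188]
 [0.21  0.203 0.212 0.207 0.215 0.182]
 [0.208 0.207 0.207 0.213 0.208 0.041]
 [0.207 0.21  0.211 0.216 0.207 0.095]
 [0.288 0.206 0.208 0.211 0.209 0.09 ]]
```

>>> move_arm:
  series:
    - [[-5,0,0,0,255],[-10,0,0,0,255],[-15,0,0,0,255],[-20,0.1,0,0,255],[-25,0.1,0,0,255],[-26.8,0.1,0,0,255],[-26.8,0.1,3,0,255],[-26.8,0.1,6,0,255],[-26.8,0.1,9,0,255],[-26.8,0.1,10.4,0,255],[-26.8,0.1,10.4,0,255]]

```text
time: 10.52
tcp_pos: [0.6114, 0.0465, 0.2323]
orientation: [-3.141, -0.003, -3.113]
wrist_force: [0.1, 0.2, 0.3]
finger_gap: 0.001
grasp_force: 0.0
```

Run:
```python
from h import *
s=get_state();print(s["wrist_force"],s["finger_gap"])
tool((.612,.0461,.224),3.17)
```

```text
[0.11960215 0.22049835 0.28658715] 0.0007875931344070269
pos [0.6114 0.0465 0.2323] yaw -3.1127 -> shift cm [-0.06 -0.04  0.83] turn 0.0
```

>>> move_arm:
  series:
    - [[0,0,0.4,0,255],[0,0,0.8,0,255],[0,0,1.1,0,255],[0,0,1.4,0,255],[0,0,1.7,0,255]]

```text
time: 11.15
tcp_pos: [0.6119, 0.0465, 0.2185]
orientation: [-3.142, 0.002, -3.113]
wrist_force: [-2.0, -0.4, 5.9]
finger_gap: 0.001
grasp_force: 2.8
```

>>> move_arm:
  series:
    - [[0,0,0.3,0,255],[0,0,0.6,0,255],[0,0,0.9,0,255],[0,0,1.2,0,255]]

```text
time: 11.65
tcp_pos: [0.6118, 0.0466, 0.2065]
orientation: [-3.142, 0.002, -3.113]
wrist_force: [-2.2, -0.8, 6.1]
finger_gap: 0.006
grasp_force: 2.8
```

Run:
```python
from h import *
S=grab("scene");c=S["color"].astype(int)
sub=S["color"][140:240,260:350];save("h.png",sub,s=6)
print(get_state()["wrist_force"],get_state()["tcp_pos"])
```

```text
[-1.39740162 -0.55452341  4.14739426] [0.6118254  0.04655409 0.20618453]
```

View pics/h.png

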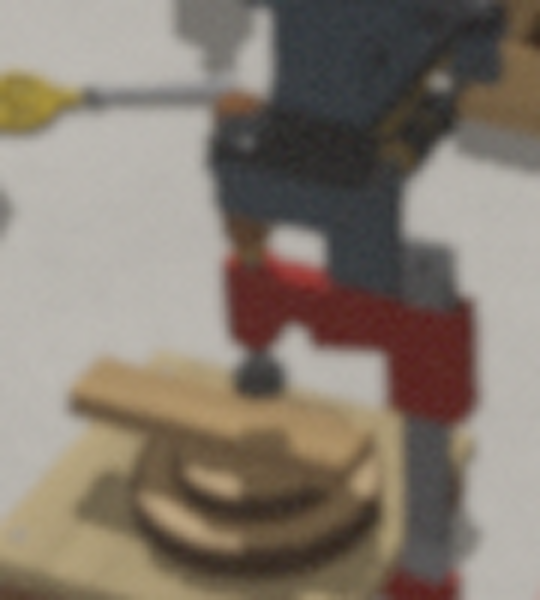

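The jaw is sliding down, with the pad now at about (303,202.5) and still well clear of the strip. I continue.

>>> move_arm:
  series:
    - [[0,0,0.3,0,255],[0,0,0.6,0,255],[0,0,0.8,0,255],[0,0,1.0,0,255]]

```text
time: 12.2
tcp_pos: [0.6118, 0.0465, 0.1965]
orientation: [-3.142, 0.002, -3.113]
wrist_force: [-1.7, 0.4, 5.9]
finger_gap: 0.005
grasp_force: 2.8
```

>>> move_arm:
  series:
    - [[0,0,0.2,0,255],[0,0,0.4,0,255],[0,0,0.6,0,255]]

```text
time: 12.58
tcp_pos: [0.6119, 0.0465, 0.1905]
orientation: [-3.142, 0.002, -3.113]
wrist_force: [-2.4, -0.3, 5.2]
finger_gap: 0.004
grasp_force: 2.8
```

>>> move_arm:
  series:
    - [[0,0,0.15,0,255],[0,0,0.3,0,255]]

```text
time: 12.82
tcp_pos: [0.6118, 0.0465, 0.1875]
orientation: [-3.142, 0.002, -3.113]
wrist_force: [-2.0, -0.6, 5.2]
finger_gap: 0.005
grasp_force: 2.8
```

>>> move_arm:
  series:
    - [[0,0,0.15,0,255],[0,0,0.3,0,255]]

```text
time: 13.08
tcp_pos: [0.6119, 0.0465, 0.1845]
orientation: [-3.142, 0.002, -3.113]
wrist_force: [-1.3, 0.7, 5.5]
finger_gap: 0.006
grasp_force: 2.8
```

>>> move_arm:
  series:
    - [[0,0,0.15,0,255],[0,0,0.3,0,255]]

```text
time: 13.32
tcp_pos: [0.6131, 0.0465, 0.181]
orientation: [-3.142, 0.004, -3.113]
wrist_force: [3.0, 0.2, 5.6]
finger_gap: 0.007
grasp_force: 3.0
```

>>> move_arm:
  series:
    - [[0,0,0.1,0,255],[0,0,0.2,0,255]]

```text
time: 13.58
tcp_pos: [0.6138, 0.0466, 0.1797]
orientation: [3.142, 0.006, -3.113]
wrist_force: [3.3, -0.7, 6.5]
finger_gap: 0.001
grasp_force: 3.6
```

>>> move_arm:
  series:
    - [[0,0,0.1,0,255],[0,0,0.2,0,255]]

```text
time: 13.82
tcp_pos: [0.6143, 0.0466, 0.1789]
orientation: [3.142, 0.008, -3.113]
wrist_force: [2.2, 0.4, 14.2]
finger_gap: 0.003
grasp_force: 7.0
```

>>> move_arm:
  series:
    - [[0,0,0.08,0,255],[0,0,0.08,0,255]]

```text
time: 14.08
tcp_pos: [0.6143, 0.0466, 0.1789]
orientation: [3.142, 0.008, -3.113]
wrist_force: [1.4, 0.5, 13.7]
finger_gap: 0.003
grasp_force: 7.0
```

>>> move_arm:
  series:
    - [[0,0,0.1,0,255],[0,0,0.2,0,255]]

```text
time: 14.32
tcp_pos: [0.6144, 0.0466, 0.1786]
orientation: [3.142, 0.009, -3.113]
wrist_force: [-1.2, -0.7, 25.1]
finger_gap: 0.003
grasp_force: 12.3
```

The jaw has stopped hard at 25 N, so it is bound. I lift straight off, go back over the handle and look.

>>> move_arm:
  series:
    - [[0,0,-0.5,0,255],[0,0,-2,0,255],[0,0,-6,0,255],[0,0,-11,0,255],[0,0,-16,0,220],[5,0,-16.5,0,150],[11,0,-16.5,0,90],[17,0,-16.5,0,60],[23,0,-16.5,0,60],[26,0,-16.5,0,60],[26,0,-16.5,0,60]]

```text
time: 15.7
tcp_pos: [0.3499, 0.0389, 0.3389]
orientation: [-3.142, 0.001, -3.112]
wrist_force: [0.7, 0.4, 1.5]
finger_gap: 0.737
grasp_force: 0.0
```

Run:
```python
from h import *
s=get_state();print(s["wrist_force"],s["finger_gap"],s["tcp_pos"])
T=grab("top");S=grab("scene")
a=cv2.resize(T["color"][195:270,275:335],(400,500),interpolation=cv2.INTER_CUBIC)
b=cv2.resize(S["color"][140:240,260:340],(400,500),interpolation=cv2.INTER_CUBIC)
save("i.png",np.hstack([a,b]))
for F,bx in((T,(290,210,310,240)),(S,(285,145,315,175))):
    W=world(F);u0,v0,u1,v1=bx;P=W[v0:v1,u0:u1].reshape(-1,3)
    P=P[(P[:,2]>.235)&(P[:,2]<.30)&(abs(P[:,1]-.045)<.03)&(abs(P[:,0]-.55)<.04)]
    k=P[P[:,2]>np.percentile(P[:,2],60)];print(len(P),np.percentile(P[:,2],[50,90,97]),np.median(k,0),k.min(0),k.max(0))
```

```text
[0.70984185 0.35273181 1.48053559] 0.7370024562089323 [0.34986667 0.03894793 0.33888722]
74 [0.25789485 0.26412603 0.26641325] [0.55393071 0.04304308 0.26145916] [0.54333931 0.03390573 0.2590363 ] [0.56530562 0.05550233 0.26895033]
99 [0.25422405 0.26228017 0.26379363] [0.5596189  0.04068612 0.2609127 ] [0.54797343 0.03082208 0.25724542] [0.57289131 0.05424057 0.26422153]
```

View pics/i.png

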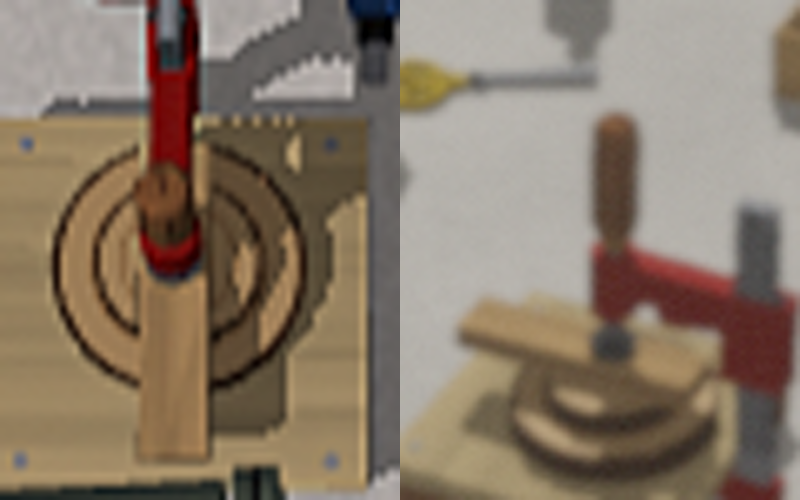

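The pad rests on the caul (614,345 in the right crop). The handle's top centre is near (160,188) in the left crop, which is about (299,223) in the top view.

Run:
```python
from h import *
T=grab("top");S=grab("scene")
print(onplane(T,[(299,223.2)],.265), proj(T,[(.5525,.0437,.265)]),proj(S,[(.5525,.0437,.265)]))
print("scene top centre seen",(260+(615-400)/5,140+122/5))
# near-end corners of caul, jaw arm
q=onplane(T,[(275+.15*140,195+.15*460),(275+.15*211,195+.15*460)],.095);print(q.mean(0))
tool((.552,.0437,.252),3.17)
```

```text
[[0.55438617 0.04596695 0.265     ]] [[299.72138976 223.83341724]] [[301.13218071 162.07332718]]
scene top centre seen (303.0, 164.4)
[0.44594456 0.0401843  0.095     ]
pos [0.3528 0.0391 0.3382] yaw -3.1128 -> shift cm [-19.93  -0.11   8.61] turn 0.0
```

>>> move_arm:
  series:
    - [[-5,0,0,0,60],[-11,0,0,0,60],[-16,0,0,0,60],[-20,0,0,0,60],[-20.1,0,0,0,60],[-20.1,0,3,0,60],[-20.1,0,6.5,0,60],[-20.1,0,9,0,60],[-20.1,0,10.2,0,60],[-20.1,0,10.2,0,60]]

```text
time: 17.15
tcp_pos: [0.5523, 0.0448, 0.2359]
orientation: [-3.141, -0.001, -3.113]
wrist_force: [0.5, 0.3, 0.6]
finger_gap: 0.766
grasp_force: 0.0
```

Run:
```python
from h import *
s=get_state();print(s["wrist_force"],s["torque"],s["qpos"][5])
tool((.5535,.045,.236),3.17)
W=grab("wrist");save("j.png",W["color"],s=1)
```

```text
[0.50439638 0.29669188 0.64180306] [ 0.08196015 -0.11466411 -0.03289704] -1.539469133376818
pos [0.5523 0.0448 0.2359] yaw -3.1127 -> shift cm [-0.12  0.02 -0.01] turn 0.0
```

View pics/j.png

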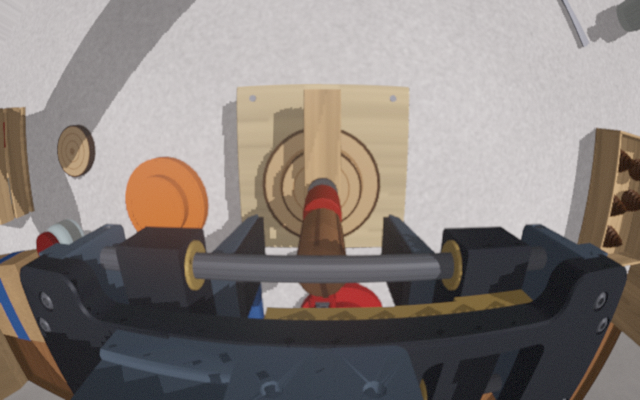

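The handle stands centred between the fingers, at column 322 with the fingers at 245 and 400. I close on it across the arm.

>>> move_arm:
  series:
    - [[-0.1,0,0,0,120],[-0.1,0,0,0,160],[-0.1,0,0,0,255],[-0.1,0,0,0,255],[-0.1,0,0,0,255],[-0.1,0,0,0,255]]
  grip_force: 40

```text
time: 17.95
tcp_pos: [0.5537, 0.0443, 0.2365]
orientation: [-3.141, 0.0, -3.113]
wrist_force: [-0.6, -2.5, 0.4]
finger_gap: 0.299
grasp_force: 40.0
```

```bash
python3 -c "
from h import *
s=get_state();print(s['wrist_force'],s['torque'],s['qpos'][5],s['orientation'],s['tcp_pos'],s['grasp_force'])"
```

```text
[-0.59718854 -2.46122448  0.44670484] [-0.35387722 -0.13271894  0.02265289] -1.5395351286827874 [-3.14052027e+00  1.86668812e-04 -3.11273397e+00] [0.55371295 0.0443135  0.23647925] 40.00020682811737
```

>>> move_arm:
  series:
    - [[0,0,0,6,255],[0,0,0,13,255],[0,0,0,20,255],[0,0,0,27,255],[0,0,0,34,255],[0,0,0,40,255]]

```text
time: 18.7
tcp_pos: [0.5541, 0.0451, 0.2363]
orientation: [3.142, 0.001, 2.47]
wrist_force: [3.8, 4.7, -3.9]
finger_gap: 0.299
grasp_force: 40.2
```

```bash
python3 -c "
from h import *
s=get_state();print(s['wrist_force'],s['torque'],s['qpos'][5],s['orientation'],s['tcp_pos'],s['grasp_force'],s['finger_gap'])"
```

```text
[ 3.7575389   4.66084205 -3.85585301] [-0.3624829  -0.00870698  0.20789198] -0.8385431367674555 [3.14155786e+00 8.84576138e-04 2.47042722e+00] [0.55412901 0.04513237 0.23628649] 40.17576277256012 0.2992590700964032
```

>>> move_arm:
  series:
    - [[0,0,0,7,255],[0,0,0,14,255],[0,0,0,21,255],[0,0,0,28,255],[0,0,0,35,255],[0,0,0,38,255]]

```text
time: 19.45
tcp_pos: [0.5531, 0.0464, 0.2364]
orientation: [-3.141, -0.003, 1.808]
wrist_force: [-2.3, 3.8, 2.1]
finger_gap: 0.297
grasp_force: 40.0
```

```bash
python3 -c "
from h import *
s=get_state();print(s['wrist_force'],s['torque'],s['qpos'][5],s['orientation'],s['tcp_pos'],s['grasp_force'],s['finger_gap'])"
```

```text
[-2.31924269  3.84549182  2.05947977] [0.25724223 0.30468291 0.05617878] -0.1762354482576469 [-3.14106169e+00 -2.83621046e-03  1.80756673e+00] [0.55314316 0.04639025 0.23642653] 39.98123109340668 0.2967794347789372
```

>>> move_arm:
  series:
    - [[0,0,0,5,255]]

```text
time: 19.58
tcp_pos: [0.5532, 0.0464, 0.2364]
orientation: [-3.141, -0.003, 1.72]
wrist_force: [-0.1, 4.6, 1.6]
finger_gap: 0.301
grasp_force: 40.0
```

```bash
python3 -c "
from h import *
s=get_state();print(s['wrist_force'],s['torque'],s['qpos'][5],s['orientation'],s['tcp_pos'],s['grasp_force'],s['finger_gap'])
S=grab('scene');W=world(S)
# jaw arm/boss red top heights
c=S['color'].astype(int);m=(c[...,0]>90)&(c[...,1]<60)&(c[...,2]<70)
P=W[m];P=P[(P[:,2]>.1)&(P[:,2]<.2)&(abs(P[:,1]-.045)<.04)&(P[:,0]>.52)&(P[:,0]<.68)];print(len(P))
for a in np.arange(.53,.68,.02):
    k=P[(P[:,0]>=a)&(P[:,0]<a+.02)]
    if len(k)>3: print(round(a,2),len(k),np.percentile(k[:,2],[5,90,97]).round(4))"
```

```text
[-0.13557714  4.57830416  1.60026623] [0.17661361 0.22767592 0.06768276] -0.08841724355297102 [-3.14095986e+00 -2.89131280e-03  1.71972492e+00] [0.55321347 0.04644386 0.23639952] 39.97290551662445 0.30085449355828636
370
0.53 7 [0.1396 0.1656 0.17  ]
0.55 76 [0.1325 0.1706 0.1733]
0.57 42 [0.1478 0.1693 0.1709]
0.59 50 [0.1363 0.1698 0.1715]
0.61 44 [0.1419 0.1705 0.1727]
0.63 74 [0.112  0.1653 0.1701]
0.65 67 [0.1146 0.1667 0.1689]
0.67 10 [0.1235 0.1667 0.168 ]
```

>>> move_arm:
  series:
    - [[0,0,0,0,180],[0,0,0,0,140],[0,0,0,0,60],[0,0,0,0,60]]

```text
time: 20.12
tcp_pos: [0.5537, 0.0445, 0.2362]
orientation: [-3.142, 0.0, 1.722]
wrist_force: [0.2, 1.1, 0.7]
finger_gap: 0.602
grasp_force: 0.0
```

```bash
cat >> h.py <<'E'
def jaw():
    S=grab('scene');W=world(S);c=S['color'].astype(int);m=(c[...,0]>90)&(c[...,1]<60)&(c[...,2]<70)
    P=W[m];P=P[(P[:,2]>.1)&(P[:,2]<.2)&(abs(P[:,1]-.045)<.04)&(P[:,0]>.52)&(P[:,0]<.68)]
    xs=np.arange(.545,.665,.01);zs=[np.percentile(P[abs(P[:,0]-a)<.008][:,2],90) for a in xs]
    print("jaw top fit",np.polyfit(xs-.645,zs,1))
def st():
    s=get_state();print(s['time'],'F',s['wrist_force'].round(2),'T',s['torque'].round(3),'q6',s['qpos'][5].round(3),'yaw',s['orientation'].round(4),s['tcp_pos'].round(4),s['grasp_force'],s['finger_gap'])
E
python3 -c "
from h import *
st();jaw();st()"
```

```text
20.125 F [0.22 1.15 0.68] T [-0.022 -0.097 -0.01 ] q6 -0.091 yaw [-3.1415e+00  5.0000e-04  1.7220e+00] [0.5537 0.0445 0.2362] 0.0 0.6020921018857138
jaw top fit [-0.06563986  0.16553876]
20.175 F [ 0.15 -0.25 -0.32] T [-0.025 -0.049  0.006] q6 -0.091 yaw [-3.1416e+00  3.0000e-04  1.7219e+00] [0.5537 0.0446 0.2363] 0.0 0.6415224008232251
```

>>> move_arm:
  series:
    - [[0,0.22,0,-10,60],[0,0.22,0,-20,60],[0,0.22,0,-30,60],[0,0.22,0,-40,60],[0,0.22,0,-50,60],[0,0.22,0,-60,60],[0,0.22,0,-70,60],[0,0.22,0,-80,60],[0,0.22,0,-83,60],[0,0.22,0,-83,60]]

```text
time: 21.42
tcp_pos: [0.5559, 0.045, 0.2363]
orientation: [-3.141, 0.0, -3.113]
wrist_force: [-0.2, 0.0, -0.1]
finger_gap: 0.763
grasp_force: 0.0
```

```bash
python3 -c "
from h import *
st();jaw()
T=grab('top');W=world(T);P=W[200:240,285:315].reshape(-1,3);P=P[(P[:,2]>.14)&(P[:,2]<.185)&(P[:,0]>.56)&(P[:,0]<.66)];
if len(P)>9: print(len(P),np.polyfit(P[:,0]-.645,P[:,2],1))"
```

```text
21.425 F [-0.17  0.04 -0.13] T [ 0.076 -0.151  0.006] q6 -1.539 yaw [-3.1414  0.     -3.1134] [0.5559 0.045  0.2363] 0.0 0.7631575243297448
jaw top fit [-0.04948822  0.1671686 ]
```

>>> move_arm:
  series:
    - [[0,0,0,0,120],[0,0,0,0,160],[0,0,0,0,255],[0,0,0,0,255],[0,0,0,0,255],[0,0,0,0,255]]
  grip_force: 45

```text
time: 22.28
tcp_pos: [0.5558, 0.0445, 0.2364]
orientation: [-3.14, -0.0, -3.113]
wrist_force: [-0.5, -3.3, 0.1]
finger_gap: 0.297
grasp_force: 45.0
```

```bash
python3 -c "
from h import *
st()"
```

```text
22.275 F [-0.52 -3.3   0.13] T [-0.379 -0.141  0.005] q6 -1.539 yaw [-3.1403 -0.     -3.1127] [0.5558 0.0445 0.2364] 44.99989628791809 0.296935824897056
```

>>> move_arm:
  series:
    - [[0,0,0,6,255],[0,0,0,12,255]]

```text
time: 22.52
tcp_pos: [0.5559, 0.0441, 0.2364]
orientation: [-3.139, 0.001, 2.958]
wrist_force: [1.1, -4.1, 0.0]
finger_gap: 0.298
grasp_force: 45.0
```

```bash
python3 -c "
from h import *
st()"
```

```text
22.525 F [ 1.11 -4.13  0.04] T [-0.755 -0.087  0.074] q6 -1.326 yaw [-3.1393e+00  6.0000e-04  2.9579e+00] [0.5559 0.0441 0.2364] 44.99791145324707 0.2980499326493103
```

>>> move_arm:
  series:
    - [[0,0,0,7,255],[0,0,0,14,255]]

```text
time: 22.78
tcp_pos: [0.5559, 0.0436, 0.2363]
orientation: [-3.138, 0.001, 2.713]
wrist_force: [0.7, -5.0, 0.6]
finger_gap: 0.3
grasp_force: 45.0
```

```bash
python3 -c "
from h import *
st()"
```

```text
22.775 F [ 0.66 -5.04  0.61] T [-1.161 -0.015  0.087] q6 -1.082 yaw [-3.1383e+00  1.4000e-03  2.7132e+00] [0.5559 0.0436 0.2363] 45.01004755496979 0.29969208287174437
```

The turning torque is too low for the angle reached: about 0.08 N m where roughly 0.28 is expected. The long in-grip stroke probably pulled the handle upright and loosened the jaw. I will unscrew the same 109°, push the jaw bound again, and tighten in shorter strokes.

>>> move_arm:
  series:
    - [[0,0,0,-9,255],[0,0,0,-18,255],[0,0,0,-27,255],[0,0,0,-36,255],[0,0,0,-45,255],[0,0,0,-54,255],[0,0,0,-63,255],[0,0,0,-72,255],[0,0,0,-78,255]]

```text
time: 23.9
tcp_pos: [0.5546, 0.046, 0.2364]
orientation: [3.138, 0.0, -2.202]
wrist_force: [-2.3, 0.2, 3.0]
finger_gap: 0.299
grasp_force: 45.0
```

```bash
python3 -c "
from h import *
st()"
```

```text
23.9 F [-2.32  0.17  3.01] T [ 0.639  0.651 -0.059] q6 -2.45 yaw [ 3.1380e+00  1.0000e-04 -2.2021e+00] [0.5546 0.046  0.2364] 45.018877387046814 0.2985800008671783
```

>>> move_arm:
  series:
    - [[0,0,0,0,180],[0,0,0,0,120],[0,0,0,0,60],[0,0,0,9,60],[0,0,0,18,60],[0,0,0,27,60],[0,0,0,36,60],[0,0,0,45,60],[0,0,0,52,60],[0,0,0,52,60]]

```text
time: 25.15
tcp_pos: [0.5562, 0.0451, 0.2363]
orientation: [-3.141, 0.001, -3.112]
wrist_force: [0.2, -1.2, -0.1]
finger_gap: 0.766
grasp_force: 0.0
```

```bash
python3 -c "
from h import *
st();jaw()"
```

```text
25.15 F [ 0.22 -1.16 -0.13] T [ 0.078 -0.092  0.022] q6 -1.54 yaw [-3.1413e+00  7.0000e-04 -3.1116e+00] [0.5562 0.0451 0.2363] 0.0 0.7663327762268523
jaw top fit [-0.04820409  0.16701785]
```

>>> move_arm:
  series:
    - [[0,0,-3,0,60],[0,0,-7,0,60],[0,0,-9.5,0,120],[-3,0,-9.5,0,255],[-5.6,0.05,-9.5,0,255],[-5.6,0.05,-9.5,0,255],[-5.6,0.05,-6,0,255],[-5.6,0.05,-1,0,255],[-5.6,0.05,3,0,255],[-5.6,0.05,4.8,0,255],[-5.6,0.05,5.1,0,255],[-5.6,0.05,5.1,0,255]]

```text
time: 26.7
tcp_pos: [0.6119, 0.0473, 0.1863]
orientation: [-3.141, 0.001, -3.112]
wrist_force: [-0.3, -0.0, -0.4]
finger_gap: 0.007
grasp_force: 0.0
```

>>> move_arm:
  series:
    - [[0,0,0.2,0,255],[0,0,0.4,0,255]]

```text
time: 26.95
tcp_pos: [0.6121, 0.0473, 0.1821]
orientation: [-3.142, 0.002, -3.113]
wrist_force: [-0.3, 0.8, -0.0]
finger_gap: 0.003
grasp_force: 0.0
```

>>> move_arm:
  series:
    - [[0,0,0.12,0,255],[0,0,0.12,0,255]]

```text
time: 27.2
tcp_pos: [0.6121, 0.0473, 0.1806]
orientation: [-3.141, 0.001, -3.113]
wrist_force: [1.6, 0.3, 2.0]
finger_gap: 0.002
grasp_force: 1.1
```

>>> move_arm:
  series:
    - [[0,0,0.1,0,255],[0,0,0.15,0,255]]

```text
time: 27.45
tcp_pos: [0.6127, 0.0473, 0.1796]
orientation: [-3.142, 0.003, -3.113]
wrist_force: [0.4, -0.1, 7.4]
finger_gap: 0.004
grasp_force: 3.5
```

>>> move_arm:
  series:
    - [[0,0,0.1,0,255],[0,0,0.1,0,255]]

```text
time: 27.7
tcp_pos: [0.6128, 0.0473, 0.1795]
orientation: [-3.142, 0.004, -3.113]
wrist_force: [0.1, 0.9, 9.1]
finger_gap: 0.004
grasp_force: 4.6
```

>>> move_arm:
  series:
    - [[0,0,0.15,0,255],[0,0,0.15,0,255]]

```text
time: 27.95
tcp_pos: [0.6129, 0.0473, 0.1793]
orientation: [-3.142, 0.005, -3.113]
wrist_force: [-1.6, 0.3, 14.8]
finger_gap: 0.006
grasp_force: 7.3
```

>>> move_arm:
  series:
    - [[0,0,0.08,0,255],[0,0,0.08,0,255]]

```text
time: 28.2
tcp_pos: [0.6129, 0.0474, 0.1792]
orientation: [3.142, 0.005, -3.113]
wrist_force: [-1.9, 0.1, 18.0]
finger_gap: 0.002
grasp_force: 8.8
```

>>> move_arm:
  series:
    - [[0,0,0.1,0,255],[0,0,0.1,0,255]]

```text
time: 28.45
tcp_pos: [0.6129, 0.0473, 0.1791]
orientation: [3.142, 0.006, -3.113]
wrist_force: [-2.2, -0.1, 22.2]
finger_gap: 0.002
grasp_force: 10.7
```

>>> move_arm:
  series:
    - [[0,0,-0.5,0,255],[0,0,-2,0,255],[0,0,-7,0,255],[0,0,-12,0,180],[2,0,-12,0,120],[5.4,0,-12,0,60],[5.7,-0.2,-12,0,60],[5.7,-0.2,-10,0,60],[5.7,-0.2,-7.5,0,60],[5.7,-0.2,-5.8,0,60],[5.7,-0.2,-5.8,0,60]]

```text
time: 29.82
tcp_pos: [0.5546, 0.0435, 0.2308]
orientation: [-3.141, -0.003, -3.113]
wrist_force: [0.0, -0.2, 0.6]
finger_gap: 0.764
grasp_force: 0.0
```

```bash
python3 -c "
from h import *
st();jaw();tool((.5565,.0448,.239),3.17)"
```

```text
29.825 F [ 0.03 -0.2   0.56] T [ 0.109 -0.114 -0.012] q6 -1.542 yaw [-3.1414 -0.0035 -3.1127] [0.5546 0.0435 0.2308] 0.0 0.764047571668444
jaw top fit [-0.06883053  0.1640572 ]
pos [0.5552 0.0436 0.232 ] yaw -3.1127 -> shift cm [-0.13  0.12 -0.7 ] turn 0.0
```

>>> move_arm:
  series:
    - [[-0.13,0.06,-0.8,0,60],[-0.13,0.06,-0.8,0,120],[-0.13,0.06,-0.8,0,160],[-0.13,0.06,-0.8,0,255],[-0.13,0.06,-0.8,0,255],[-0.13,0.06,-0.8,0,255],[-0.13,0.06,-0.8,0,255]]

```text
time: 30.75
tcp_pos: [0.5561, 0.0442, 0.2403]
orientation: [-3.141, -0.0, -3.113]
wrist_force: [-0.4, 0.5, -0.2]
finger_gap: 0.297
grasp_force: 45.0
```

```bash
python3 -c "
from h import *
st()"
```

```text
30.75 F [-0.39  0.46 -0.18] T [ 0.103 -0.101  0.022] q6 -1.541 yaw [-3.1414e+00 -2.0000e-04 -3.1127e+00] [0.5561 0.0442 0.2403] 45.00000357627869 0.2974068473352379
```

>>> move_arm:
  series:
    - [[0,0,0,9,255],[0,0,0,18,255],[0,0,0,27,255],[0,0,0,35,255]]

```text
time: 31.25
tcp_pos: [0.5561, 0.0439, 0.2401]
orientation: [-3.14, 0.001, 2.557]
wrist_force: [1.4, 1.0, 0.1]
finger_gap: 0.298
grasp_force: 45.2
```

```bash
python3 -c "
from h import *
st()"
```

```text
31.25 F [1.42 1.03 0.13] T [-0.908  0.271  0.189] q6 -0.926 yaw [-3.1396e+00  6.0000e-04  2.5565e+00] [0.5561 0.0439 0.2401] 45.249794125556946 0.2978481694794483
```

>>> move_arm:
  series:
    - [[0,0,0,0,200],[0,0,0,0,130],[0,0,0,0,100],[0,0,0,-10,100],[0,0,0,-20,100],[0,0,0,-30,100],[0,0,0,-35,100],[0,0,0,-35,150],[0,0,0,-35,255],[0,0,0,-35,255],[0,0,0,-35,255],[0,0,0,-35,255]]

```text
time: 32.75
tcp_pos: [0.5562, 0.0442, 0.2404]
orientation: [-3.141, 0.0, -3.113]
wrist_force: [-0.6, -0.0, 0.6]
finger_gap: 0.297
grasp_force: 45.0
```

```bash
python3 -c "
from h import *
st()"
```

```text
32.75 F [-0.62 -0.03  0.6 ] T [ 0.083 -0.121 -0.043] q6 -1.541 yaw [-3.1414  0.     -3.113 ] [0.5562 0.0442 0.2404] 45.00024139881134 0.29716348360274186
```

>>> move_arm:
  series:
    - [[0,0,0,9,255],[0,0,0,18,255],[0,0,0,27,255],[0,0,0,35,255]]

```text
time: 33.25
tcp_pos: [0.5562, 0.0439, 0.2402]
orientation: [-3.14, 0.001, 2.557]
wrist_force: [1.0, 2.2, 0.5]
finger_gap: 0.299
grasp_force: 45.3
```

```bash
python3 -c "
from h import *
st()"
```

```text
33.25 F [0.97 2.15 0.47] T [-1.035  0.216  0.231] q6 -0.926 yaw [-3.1398e+00  9.0000e-04  2.5567e+00] [0.5562 0.0439 0.2402] 45.29792010784149 0.2987230110254768
```

>>> move_arm:
  series:
    - [[0,0,0,0,200],[0,0,0,0,130],[0,0,0,0,100],[0,0,0,-10,100],[0,0,0,-20,100],[0,0,0,-30,100],[0,0,0,-35,100],[0,0,0,-35,150],[0,0,0,-35,255],[0,0,0,-35,255],[0,0,0,-35,255],[0,0,0,-35,255]]

```text
time: 34.75
tcp_pos: [0.5561, 0.0442, 0.2403]
orientation: [-3.141, -0.0, -3.113]
wrist_force: [0.7, -1.9, 0.2]
finger_gap: 0.299
grasp_force: 45.0
```

>>> move_arm:
  series:
    - [[0,0,0,9,255],[0,0,0,18,255],[0,0,0,27,255],[0,0,0,35,255]]

```text
time: 35.25
tcp_pos: [0.5562, 0.0442, 0.2401]
orientation: [-3.14, 0.001, 2.557]
wrist_force: [2.0, 1.8, -1.6]
finger_gap: 0.296
grasp_force: 45.2
```

```bash
python3 -c "
from h import *
st();jaw()"
```

```text
35.25 F [ 2.01  1.83 -1.59] T [-0.62   0.017  0.351] q6 -0.926 yaw [-3.1402e+00  5.0000e-04  2.5568e+00] [0.5562 0.0442 0.2401] 45.22253215312958 0.29612723649270833
jaw top fit [-0.08101242  0.16427395]
```

>>> move_arm:
  series:
    - [[0,0,0,0,200],[0,0,0,0,130],[0,0,0,0,100],[0,0,0,-10,100],[0,0,0,-20,100],[0,0,0,-30,100],[0,0,0,-35,100],[0,0,0,-35,150],[0,0,0,-35,255],[0,0,0,-35,255],[0,0,0,-35,255],[0,0,0,-35,255]]

```text
time: 36.8
tcp_pos: [0.5562, 0.0442, 0.2404]
orientation: [-3.141, 0.0, -3.113]
wrist_force: [-0.1, -0.4, 0.1]
finger_gap: 0.299
grasp_force: 45.0
```

>>> move_arm:
  series:
    - [[0,0,0,8,255],[0,0,0,16,255]]

```text
time: 37.05
tcp_pos: [0.5562, 0.0441, 0.2403]
orientation: [-3.141, 0.0, 2.888]
wrist_force: [0.0, 1.2, -0.1]
finger_gap: 0.298
grasp_force: 45.1
```

```bash
python3 -c "
from h import *
st()"
```

```text
37.05 F [ 0.04  1.16 -0.05] T [-0.58 -0.05  0.32] q6 -1.258 yaw [-3.1405e+00  4.0000e-04  2.8881e+00] [0.5562 0.0441 0.2403] 45.07415235042572 0.298271677926993
```

>>> move_arm:
  series:
    - [[0,0,0,8,255]]

```text
time: 37.17
tcp_pos: [0.5562, 0.0441, 0.2403]
orientation: [-3.14, 0.001, 2.749]
wrist_force: [2.4, 1.8, -0.0]
finger_gap: 0.303
grasp_force: 45.2
```

```bash
python3 -c "
from h import *
st()"
```

```text
37.175 F [ 2.41  1.8  -0.03] T [-0.766  0.048  0.416] q6 -1.118 yaw [-3.1403e+00  6.0000e-04  2.7488e+00] [0.5562 0.0441 0.2403] 45.17586708068848 0.30279829410651454
```

The torque is about 0.37 N m, or roughly 57 N on the pad, which is rightly tight. I let go and check the scene by measurement.

>>> move_arm:
  series:
    - [[0,0,0,0,200],[0,0,0,0,120],[0,0,0,0,60],[0,0,0,0,20],[0,0,-3,0,20],[0,0,-8,0,20],[0,0,-11,0,20],[5,0,-11,0,20],[11,0,-11,0,20],[17,0,-11,0,20],[20,0,-11,0,20],[20,0,-11,0,20]]

```text
time: 38.67
tcp_pos: [0.3697, 0.1207, 0.351]
orientation: [3.14, 0.001, 2.754]
wrist_force: [0.4, 0.2, -0.4]
finger_gap: 0.921
grasp_force: 0.0
```

Run:
```python
from h import *
import pickle
F=pickle.load(open("f0.pkl","rb"))
st();jaw()
T=grab("top");W=world(T);a=F["top"]["color"]
# shift of the slices: compare image around the big slice, right & left sides
for bx in((282,215,296,258),(306,222,325,258)):
    u0,v0,u1,v1=bx
    t=cv2.cvtColor(a[v0:v1,u0:u1],cv2.COLOR_RGB2GRAY);s=cv2.cvtColor(T["color"][v0-5:v1+5,u0-5:u1+5],cv2.COLOR_RGB2GRAY)
    r=cv2.matchTemplate(s,t,cv2.TM_CCOEFF_NORMED);print("match",cv2.minMaxLoc(r)[1],np.array(cv2.minMaxLoc(r)[3])-5)
z=W[...,2];m=np.zeros(z.shape,bool);m[225:268,285:318]=1;m&=abs(z-.095)<.008
print("caul",m.sum(),np.median(W[m],0),np.percentile(W[m],[3,97],axis=0))
m=np.zeros(z.shape,bool);m[240:262,270:340]=1;m&=abs(z-.061)<.005;P=W[m]
print("big slice lower part y range",np.percentile(P[:,1],[1,99]),P[:,0].min())
W0=world(F["top"]);m=np.zeros(z.shape,bool);m[240:262,270:340]=1;m&=abs(W0[...,2]-.061)<.005;P=W0[m]
print("before",np.percentile(P[:,1],[1,99]),P[:,0].min())
```

```text
38.675 F [ 0.36  0.21 -0.36] T [ 0.061 -0.145 -0.015] q6 -0.897 yaw [3.1404e+00 1.4000e-03 2.7540e+00] [0.3697 0.1207 0.351 ] 0.0 0.9210998598591664
jaw top fit [-0.0650179   0.16410405]
match 0.9833742380142212 [0 0]
match 0.6939605474472046 [0 0]
caul 306 [0.50000591 0.04276826 0.09450287] [[0.45018952 0.02702832 0.08796154]
 [0.56150452 0.06037889 0.10115547]]
big slice lower part y range [-0.01633132  0.10212406] 0.48734344510966454
before [-0.01314033  0.10328345] 0.4856318775540668
```

The slices have not moved, the caul is flat and centred, the jaw is still tilted and bound, and the arm is clear. I hand in.

```bash
python3 -c "
from bench import order
print(order.job_done())"
```

```text
the job is handed in; nothing more can be done
None
```

I handed the job in at about 39 s with the caul lying flat under the pad, the jaw bound, the screw about 2.3 rad tighter from there (roughly 57 N by torque), the slices unmoved and the arm clear; my first tightening stroke had loosened the jaw, so I backed the screw off most of the way, bound the jaw again at 22 N and re-tightened in short strokes, about 2.8 rad net from the first binding.

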